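# Lock the carving turntable

## Robot

A 6-joint arm with a two-finger parallel gripper is mounted at the origin on the work surface. World frame = base frame: x ahead of the robot, y to its left, z up, the work surface at z = 0. Lengths are in m, angles in rad, forces in N, time in s.
With the tool pointing down it reaches from about 0.325 to 0.775 m from the base axis. Payload 5.5 kg.
Tool frame: the origin (TCP) lies at the very end of the fingers, on their centre line; the grasp point (between the pads) lies arm.grasp_offset behind it (arm.grasp_offset is the distance from the TCP to the grasp point, in m); z points along the fingers, y is the line along which they close (so a half turn about z gives the same grasp; the last joint's range is limited). The gripper opens to 85 mm and grips with 20 to 120 N. Pads are 22 mm wide; open, the fingers measure 114 mm over their backs; the gripper's body (76 mm by 85 mm) begins 54 mm behind the grasp point. The pads swing forward as they close: fully open they stand 13 mm farther back than shut.
Start: joints at [1.191, 0.091, 1.231, -0, 1.82, -0.057], TCP at [0.19, 0.569, 0.231] pointing down, gripper open.
Joint ranges: [-2.87, 2.87], [-0.86, 2.18], [0.17, 2.46], [-1.51, 4.65], [0.06, 2.69], [-2.65, 2.65]. Speed limits (rad/s): [2.57, 2.57, 3.01, 3.14, 3.14, 3.14].

## Interface

Orientations are given as a unit quaternion [x, y, z, w].
In Python, from plant import arm, read_camera gives the robot as it stands.
- The arm moves only by the shell command python3 -m creep 'ROWS' [OPENING] [FORCE]. ROWS is JSON, a list of rows, each a list of 2 entries, a list of its own where there are three numbers: the shift along the tool's x, y, z scaled (see below), then the turn, a rotation vector about the tool's x, y, z scaled (see below). A call has 1 to 8 rows; each row is the pose to reach, as a shift and turn from the pose commanded when the call began, along the tool's axes at that moment; what a row does not reach only later rows make up. The controller multiplies each number of a shift by 1 m and each number of a turn by 30 degrees. A row lasts 1/10 s, in which the tool goes at most 50 mm and 8.59 degrees, less where a joint would pass 70% of its speed; a pose out of reach is approached as far as the arm can. A call with a number of a shift or a turn outside -1 to 1 is refused whole. A call with a gripper value outside its range is refused whole. OPENING is the opening, from 0 (shut) to 1 (fully open), set as the call begins (- or left out, the last holds). The fingers move at their own pace and stop on an object; FORCE is the grip in N (left out, the last holds). Time passes only in rows, so rows that repeat a pose let the fingers close. It gives the time, the measured TCP pose, the force, the opening and the grip force at its end, in the units of the state.
- arm.read_state(): the state, without advancing time (a new reading comes with each control period).
- read_camera(name): name is "side" or "top"; returns a dict with "image" (420x560x3 uint8, red, green, blue), "range_z" (420x560 float32, m along the optical axis (not along the pixel's ray), 0 where there is no reading), "vertical_fov" (degrees; the focal length in pixels is half the picture's height over the tangent of half this angle, whatever the lens; pixels are square), "cx", "cy" (the principal point, pixels), "camera_from_world" (4x4, takes a point from world to camera coordinates). Camera axes: x right, y up, looking along -z (the intrinsics and any distortion apply to the point x, -y, -z); pixel columns grow to the right and rows downward; lengths in m; the calibration is good to about 2 mm. A picture is of the moment at which its call begins.
- arm.sign_off(): hands the job in; it is judged then, once.
The state is a dict: "t": time; "q": joint angles; "joint_vel": joint speeds; "joint_efforts": joint torques, N m; "eef_pos": TCP position; "tool_rot": TCP orientation; "force": force on the tool from outside, world axes, zero at the start; "ft_torque": the same for the moment, N m; "opening": finger opening in m; "grip_force": force on a finger pad.
Only numpy, scipy, OpenCV 4.12 (cv2) and the standard library are available. Lean on these libraries where they do the work, as an engineer would, in place of code of your own. Each camera call takes 0.05 s, during which the arm holds its last target. There are 200 camera calls.

## Task

Lock the carving turntable: push its wooden peg round until the slot in the metal disc faces the steel locking bar, then push the bar by its cross plate fully home into the slot, until the plate meets the guide. Only push: do not lift the bar out of its guide, and leave everything else on the bench where it is.

Things in the scene. Friction and masses are not known exactly. Their poses are not given: they have to be found in the camera images.
- stand: the turntable's fixed plywood board, 200 mm (its x) by 390 mm (its y, -290 to +100), 18 mm thick; its place and yaw vary. Origin: on the disc's vertical axis, at bench level (z 0). z up; the bar's guide lies on the -y side and the bar is pushed along +y.
- guide_end (a point): middle of the guide's rear end (stand x 0, y -178, z 50), where the cross plate comes to rest. The guide: two wooden cheeks, each 12 mm thick, from y -178 to y -88, outer faces 20 mm from the centre line, tops at z 50; between them an open-topped channel 16.6 mm wide, its floor at z 24, running on back to y -253.
- disc (a joint): angle of the disc (rad, positive anticlockwise seen from above). 0 or 2 pi = slot faces the bar. Starts between 0.8 and 5.4; turns either way, no stop within a turn; light friction (about 0.06 N m), stays where it is left. The bar cannot enter unless the slot is in front of it; its round nose centres a slot up to some 6 mm off.
- slot (a point): centre of the disc's one slot at the disc's top face, 70 mm from the axis, z 38. Grey metal disc, radius 80 mm, z 24 to 38; slot 22 mm wide, open at the rim, reaching in to 49 mm from the axis. A flat plywood animal blank is fixed on the disc within 38 mm of the axis, up to z 48.
- gate (a point): fixed point on the stand, 70 mm from the axis on the bar's centre line, z 38: the slot point is here when the slot faces the bar
- peg_top (a point): centre of the top of the wooden push peg fixed upright on the disc: 16 mm diameter, 45 mm tall (z 38 to 83), 60 mm from the axis, on the opposite side from the slot
- bar: loose steel bar lying in the channel, 0.25 to 0.5 kg. Shank 14 x 14 mm with round nose, 123 mm long, along its +y; at its back a cross plate 40 mm wide (x), 8 thick (y), to 38 mm above the underside. Origin: underside of the shank at the plate's front face; axes as the stand's. Starts drawn back 35 to 52 mm; home is the plate's front face against the cheeks (origin at stand y -178, z 24).
- push_face (a point): centre of the cross plate's rear face (8 mm behind the bar's origin), z 44: push here along the stand's +y; it slides with 1 to 4 N
- tin: bystander: small round screw tin, 42 mm across, 40 mm tall, standing on the board beside the guide (its +x side)
- sander: bystander: cork sanding block, 46 x 87 x 25 mm, lying on the board beside the guide (its -x side)
- offcut: bystander: plywood offcut strip, 30 x 160 x 20 mm, lying on the bench beside the board (+x side)
- driver: bystander: screwdriver lying on the bench between the board and the robot
- glue: bystander: white glue bottle, 60 mm across, 150 mm tall, on the bench
- mug: bystander: white mug, 80 mm across, 90 mm tall, on the bench
- mallet: bystander: wooden mallet lying on the bench, head 60 x 110 x 70 mm, handle 26 mm thick

How it is judged:
On the way, in this order (a step that is already met when the one before it is completed fails the run):
1. the disc's slot faces the bar (horizontal distance between slot and gate below 0.006 m), for 0.2 s.
2. the bar is pushed home into the slot (y of bar in the frame of stand above -0.182 m and x of bar in the frame of stand between -0.004 and 0.004 m and z of bar in the frame of stand below 0.029 m), for 0.2 s.
At the end, for the whole second after the job is handed in: The slot is within 6 mm of the bar's line, the bar lies flat in its channel (within 4 mm sideways, 5 mm in height) with its cross plate within 4 mm of the cheeks, at rest, and every bystander is within 25 mm of where it started (all of step 2 and horizontal distance between slot and gate below 0.006 m and angle between bar's own z axis and vertical below 0.06 rad and linear speed of bar below 0.01 m/s and distance of each of tin, sander, offcut, driver, glue, mug, mallet from where it was at the start of the episode below 0.025 m); the robot touches nothing.
It fails at once if the bar is lifted or tipped out of its guide (over 10 mm up, or over 0.2 rad) (z of bar in the frame of stand above 0.034 m or angle between bar's own z axis and vertical above 0.2 rad).
It fails at once if another thing on the bench is moved by more than 25 mm (distance of any of tin, sander, offcut, driver, glue, mug, mallet from where it was at the start of the episode above 0.025 m).
It also fails if it takes over 51 s, if anything falls off the work surface, if the arm or the gripper's body presses on something with over 40 N, if the wrist force passes 120 N, or if a joint passes its speed limit or range.

## Working session

There is one attempt and no reset: what is moved stays moved. The work goes in short steps, Python scripts to look and compute and a shell command to move; the robot and the scene stay as the last step left them, time stands still between calls to the robot, and variables do not carry over. Pictures are saved under pics/ and viewed, at most 10 in all, crops included, and the job is handed in when it is done.

```bash
ls; mkdir -p pics
cat > h.py <<'E'
import numpy as np,cv2
from plant import arm,read_camera
from scipy.spatial.transform import Rotation as R
def shot(n,f):
    c=read_camera(n); cv2.imwrite(f'pics/{f}.png',c['image'][:,:,::-1]); np.save(f'pics/{f}_z.npy',c['range_z'])
    np.savez(f'pics/{f}_c.npz',T=c['camera_from_world'],k=[c['vertical_fov'],c['cx'],c['cy']])
    print({k:v for k,v in c.items() if k not in('image','range_z')}); return c
def px(f,u,v,z=None):
    "pixel -> world; on plane z if given, else by range"
    d=np.load(f'pics/{f}_c.npz'); T=np.linalg.inv(d['T']); fov,cx,cy=d['k']; F=210/np.tan(np.radians(fov)/2)
    ray=np.array([(u-cx)/F,-(v-cy)/F,-1.])
    if z is None: s=np.load(f'pics/{f}_z.npy')[int(round(v)),int(round(u))]
    else: s=(z-T[2,3])/(T[:3,:3]@ray)[2]
    return (T@np.r_[ray*s,1])[:3]
E
python3 - <<'E'
from h import *
for n in('top','side'): shot(n,n+'0')
s=arm.read_state();print(s)
print(R.from_quat(s['tool_rot']).as_matrix().round(3))
E
```

```text
pics
{'vertical_fov': 46.49000766464272, 'cx': 273.99063559747003, 'cy': 211.96297185344923, 'camera_from_world': array([[ 0.02128416, -0.99971295, -0.01099979,  0.01011639],
       [ 0.98655232,  0.01921806,  0.162312  , -0.56170317],
       [-0.16205401, -0.01430654,  0.98667817, -1.34324527],
       [ 0.        ,  0.        ,  0.        ,  1.        ]])}
{'vertical_fov': 42.91811513880484, 'cx': 278.4952124003532, 'cy': 217.58964551466767, 'camera_from_world': array([[ 0.99853151, -0.05272212,  0.01245782, -0.5744069 ],
       [ 0.02384632,  0.63423741,  0.77277051, -0.08863824],
       [-0.04864331, -0.77133863,  0.63456327, -1.43204461],
       [ 0.        ,  0.        ,  0.        ,  1.        ]])}
{'t': 0.1, 'q': array([ 1.19131174e+00,  9.17675215e-02,  1.23177362e+00,  1.16343089e-05,
        1.81977689e+00, -5.67100452e-02]), 'joint_vel': array([-0.00152792, -0.00119945, -0.00262217,  0.00169268, -0.00021036,
       -0.00046141]), 'joint_efforts': array([ 2.73902391e-03, -4.60218823e+01, -4.19219506e+01, -3.21956691e-05,
        1.06380531e-02, -3.47846833e-05]), 'eef_pos': array([0.19023114, 0.56878337, 0.23026893]), 'tool_rot': array([ 1.60686134e-01,  9.87005178e-01, -8.41031168e-04, -1.92167216e-04]), 'force': array([ 0.80004084, -0.58144504,  0.38171278]), 'ft_torque': array([ 0.05342057,  0.02391529, -0.02198804]), 'grip_force': 0.0, 'opening': 0.0855166305450038}
[[-0.948  0.317 -0.001]
 [ 0.317  0.948 -0.002]
 [ 0.    -0.002 -1.   ]]
```

View pics/top0.png

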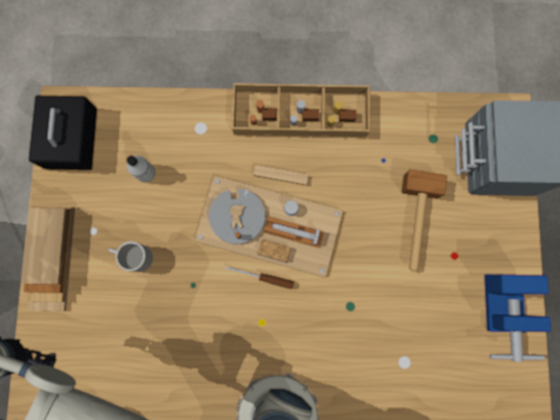

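View pics/side0.png

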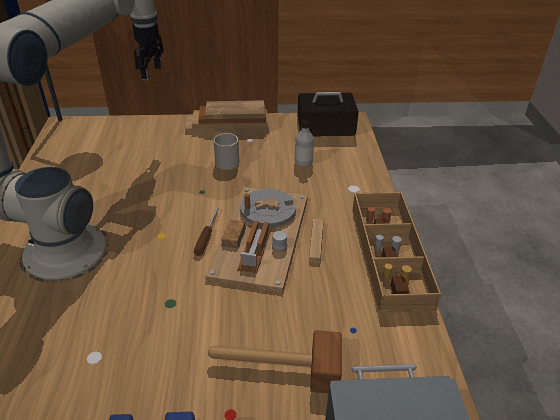

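The top view shows the board around (270,225), with the disc at about (237,216) and the bar plate near (318,236). The side view shows the peg at about (247,200). I'll enlarge both.

Run:
```python
import cv2
t=cv2.imread('pics/top0.png')[170:280,190:350]; s=cv2.imread('pics/side0.png')[180:295,200:330]
cv2.imwrite('pics/tc.png',cv2.resize(t,None,fx=5,fy=5,interpolation=cv2.INTER_CUBIC))
cv2.imwrite('pics/sc.png',cv2.resize(s,None,fx=5,fy=5,interpolation=cv2.INTER_CUBIC))
```

```text
(no output)
```

View pics/tc.png

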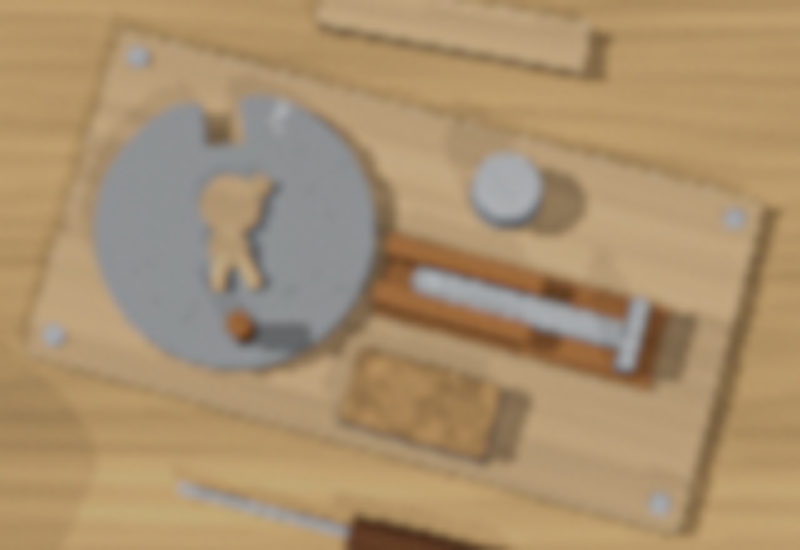

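View pics/sc.png

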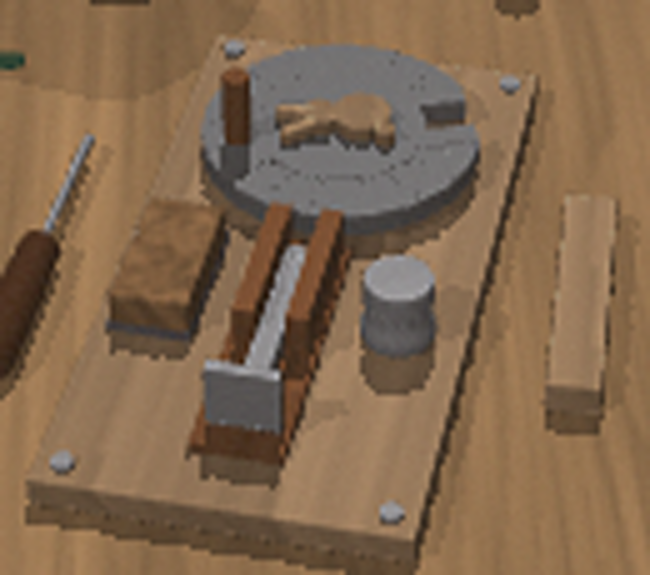

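The crops give these positions:
- **Top crop, board:** corners at (118,22), (770,203), (688,532) and (28,345).
- **Top crop, disc:** centre at about (236,232), slot at about (220,118), peg top at about (239,320).
- **Top crop, bar:** plate top at about (633,333).
- **Side crop:** peg top at about (236,75).

```bash
cat >> h.py <<'E'
def fit(S,W):
    "2D rigid: W = yaw*S + t"
    S,W=np.array(S),np.array(W); a,b=S-S.mean(0),W-W.mean(0)
    th=np.arctan2((a[:,0]*b[:,1]-a[:,1]*b[:,0]).sum(),(a*b).sum()); c,s=np.cos(th),np.sin(th); M=np.array([[c,-s],[s,c]])
    return th,M,W.mean(0)-M@S.mean(0)
E
python3 - <<'E'
from h import *
t=lambda u,v,z:px('top0',190+(u-2)/5,170+(v-2)/5,z)[:2]
s=lambda u,v,z:px('side0',200+(u-2)/5,180+(v-2)/5,z)[:2]
S=[(.1,.1),(.1,-.29),(-.1,-.29),(-.1,.1)]
W=[t(*p,.018) for p in[(118,22),(770,203),(688,532),(28,345)]]
th,M,o=fit(S,W); print(th,o,np.array(W)-(np.array(S)@M.T+o))
W2=[s(*p,.018) for p in[(538,72),(415,545),(28,483),(222,38)]]; r=fit(S,W2); print('side',r[0],r[2])
f=lambda w:(M.T@(w-o)).round(4)
print('disc',t(236,232,.038),f(t(236,232,.038)))
for n,w in dict(slot=t(220,118,.038),peg=t(239,320,.083),pegside=s(236,75,.083),plate=t(633,333,.062),plate_side=s(243,369,.062),nose=t(413,278,.038),sl=s(443,112,.038),tin=t(507,188,.058),c1=t(655,302,.024),cheekTop=t(385,272,.05)).items(): print(n,w.round(4),f(w),np.degrees(np.arctan2(*f(w)[::-1])))
E
```

```text
-0.2512112082336099 [0.55349414 0.12650959] [[ 0.00039939  0.00462938]
 [-0.00319662 -0.00027024]
 [ 0.00042948 -0.00323601]
 [ 0.00236775 -0.00112312]]
side -0.24860205285018888 [0.55204675 0.12806848]
disc [0.5489324  0.12765176] [-0.0047 -0.    ]
slot [0.6151 0.1391] [0.0566 0.0275] 25.913528107240715
peg [0.4931 0.1202] [-0.0569 -0.0211] -159.65390944543952
pegside [0.4917 0.1217] [-0.0587 -0.02  ] -161.18522750412336
plate [ 0.4927 -0.0976] [-0.0032 -0.2322] -90.78955593703712
plate_side [ 0.4932 -0.0962] [-0.0031 -0.2307] -90.76985794241297
nose [0.5244 0.026 ] [-0.0032 -0.1046] -91.75228802681931
sl [0.6104 0.1417] [0.0513 0.0288] 29.310007070916125
tin [ 0.5739 -0.0263] [ 0.0578 -0.1429] -67.9777188280306
c1 [ 0.5152 -0.1128] [ 0.0224 -0.2413] -84.69640378852652
cheekTop [0.5259 0.0416] [-0.0056 -0.0891] -93.59635106629909
```

```bash
cat >> h.py <<'E'
AX=np.array([.550,.1275]); YAW=-.249
def row(x,y,z,ydeg,verbose=True):
    "shift/turn (units of move) from the present pose to tcp xyz with tool y at world angle ydeg"
    s=arm.read_state(); Q=R.from_quat(s['tool_rot']).as_matrix(); a=np.radians(ydeg)
    yv=np.array([np.cos(a),np.sin(a),0]); zv=np.array([0,0,-1.]); G=np.c_[np.cross(yv,zv),yv,zv]
    d=Q.T@(np.array([x,y,z])-s['eef_pos']); r=np.degrees(R.from_matrix(Q.T@G).as_rotvec())/30
    print(d.round(3).tolist(),r.round(3).tolist()); return d,r
def orbit(angs,z=.057,lag=0,r=.06):
    "tool on the peg circle at world angles (deg), tool y along the clockwise tangent"
    for a in angs: row(AX[0]+r*np.cos(np.radians(a)),AX[1]+r*np.sin(np.radians(a)),z,a-90)
def stat():
    s=arm.read_state(); Q=R.from_quat(s['tool_rot']).as_matrix(); print(round(s['t'],2),s['eef_pos'].round(4),'F',s['force'].round(1),'open',round(s['opening'],4),'yang',np.degrees(np.arctan2(Q[1,1],Q[0,1])).round(1))
E
python3 -c "
from h import *
print(arm.grasp_offset);row(.4925,.121,.23,96.4)"
```

```text
0.0187
[-0.429, -0.329, 0.001] [-0.003, -0.001, -0.83]
```

```bash
python3 -m creep '[[[-0.2,-0.15,0],[0,0,-0.4]],[[-0.429,-0.329,0],[0,0,-0.83]],[[-0.429,-0.329,0],[0,0,-0.83]],[[-0.429,-0.329,0],[0,0,-0.83]],[[-0.429,-0.329,0],[0,0,-0.83]],[[-0.429,-0.329,0],[0,0,-0.83]],[[-0.429,-0.329,0],[0,0,-0.83]],[[-0.429,-0.329,0],[0,0,-0.83]]]' 0.6; python3 -c "
from h import *
row(.4925,.121,.23,96.4)"
```

```text
t: 0.9
eef_pos: [0.4123, 0.2395, 0.231]
tool_rot: [-0.056, 0.998, -0.0, -0.0]
force: [1.6, 1.1, 0.5]
opening: 0.0512
grip_force: 0.0
[-0.066, -0.127, 0.001] [-0.0, -0.0, 0.001]
```

```bash
python3 -m creep '[[[-0.066,-0.127,0],[0,0,0]],[[-0.066,-0.127,0],[0,0,0]],[[-0.066,-0.127,0],[0,0,0]],[[-0.066,-0.127,0],[0,0,0]],[[-0.066,-0.127,0.08],[0,0,0]],[[-0.066,-0.127,0.12],[0,0,0]],[[-0.066,-0.127,0.12],[0,0,0]],[[-0.066,-0.127,0.12],[0,0,0]]]'; python3 -c "
from h import *
row(.4925,.121,.057,96.4)
s=shot('side','side1');t=shot('top','top1')
import numpy as np
a=cv2.resize(s['image'][130:250,190:320,::-1],None,fx=3,fy=5*.6)
b=cv2.resize(t['image'][180:260,200:300,::-1],None,fx=4,fy=4)[:360]
b=cv2.copyMakeBorder(b,0,360-b.shape[0],0,0,0)
cv2.imwrite('pics/m1.png',np.hstack([a,b]))"|tail -3
```

```text
t: 1.7
eef_pos: [0.4886, 0.1226, 0.1064]
tool_rot: [-0.056, 0.998, -0.0, -0.004]
force: [-0.2, -0.0, 0.3]
opening: 0.0511
grip_force: 0.0
       [ 0.98655232,  0.01921806,  0.162312  , -0.56170317],
       [-0.16205401, -0.01430654,  0.98667817, -1.34324527],
       [ 0.        ,  0.        ,  0.        ,  1.        ]])}
```

View pics/m1.png

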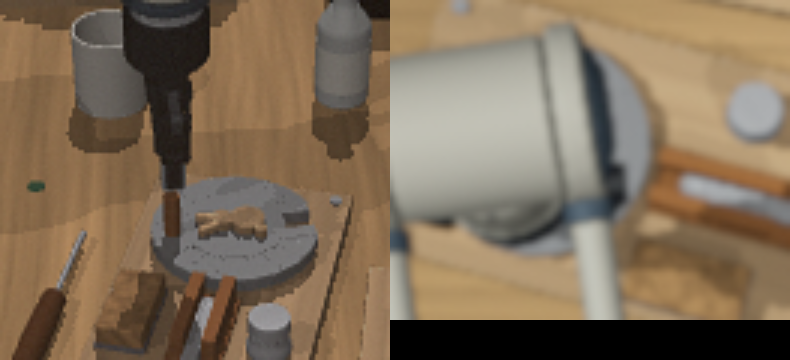

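The side view shows the finger tips at about (175,187), straddling the peg top at (172,195). It's aligned, so I'll descend and then narrow the opening.

```bash
python3 -c "
from h import *
row(.4925,.121,.057,96.4)"; python3 -m creep '[[[-0.003,-0.002,0.025],[0,0,0]],[[-0.003,-0.002,0.05],[0,0,0]],[[-0.003,-0.002,0.05],[0,0,0]],[[-0.003,-0.002,0.05],[0,0,0]]]'; python3 -m creep '[[[0,0,0],[0,0,0]],[[0,0,0],[0,0,0]],[[0,0,0],[0,0,0]]]' 0.28;  python3 -c "
from h import *
orbit(np.arange(186.4,155,-7.5))"
```

```text
[-0.001, -0.002, 0.055] [0.0, 0.0, 0.001]
t: 2.2
eef_pos: [0.4956, 0.1213, 0.0635]
tool_rot: [-0.056, 0.998, 0.0, 0.001]
force: [0.4, -1.1, 1.0]
opening: 0.0515
grip_force: 0.0
t: 2.5
eef_pos: [0.4954, 0.121, 0.0627]
tool_rot: [-0.056, 0.998, 0.0, 0.001]
force: [-0.0, 0.2, 0.8]
opening: 0.024
grip_force: 0.0
[0.005, 0.0, 0.006] [0.0, 0.004, 0.0]
[0.005, 0.008, 0.006] [0.001, 0.004, 0.25]
[0.003, 0.016, 0.006] [0.001, 0.004, 0.5]
[0.0, 0.023, 0.006] [0.001, 0.004, 0.75]
[-0.003, 0.03, 0.006] [0.001, 0.004, 1.0]
```

```bash
python3 -m creep '[[[0.005,0.004,0.005],[0,0,0.12]],[[0.005,0.008,0.005],[0,0,0.25]],[[0.004,0.012,0.005],[0,0,0.38]],[[0.003,0.016,0.005],[0,0,0.5]],[[0.002,0.02,0.005],[0,0,0.62]],[[0,0.023,0.005],[0,0,0.75]],[[-0.001,0.027,0.005],[0,0,0.88]],[[-0.003,0.03,0.005],[0,0,1]]]';  python3 -c "
from h import *
orbit(np.arange(156.4,125,-7.5))"
```

```text
t: 3.3
eef_pos: [0.4942, 0.1509, 0.0566]
tool_rot: [0.206, 0.979, -0.0, -0.0]
force: [-1.9, -0.5, 1.2]
opening: 0.0238
grip_force: 0.8
[-0.0, 0.001, -0.0] [-0.001, -0.0, -0.005]
[-0.001, 0.009, -0.0] [-0.001, -0.0, 0.245]
[-0.003, 0.016, -0.0] [-0.001, -0.0, 0.495]
[-0.005, 0.024, -0.0] [-0.001, -0.0, 0.745]
[-0.008, 0.031, -0.0] [-0.001, -0.0, 0.995]
```

```bash
python3 -m creep '[[[0,0.005,0],[0,0,0.12]],[[-0.001,0.009,0],[0,0,0.25]],[[-0.002,0.013,0],[0,0,0.38]],[[-0.003,0.016,0],[0,0,0.5]],[[-0.004,0.02,0],[0,0,0.62]],[[-0.005,0.024,0],[0,0,0.75]],[[-0.006,0.028,0],[0,0,0.88]],[[-0.008,0.031,0],[0,0,1]]]';  python3 -c "
from h import *
orbit(np.arange(126.4,95,-7.5))"
```

```text
t: 4.1
eef_pos: [0.5141, 0.1763, 0.0566]
tool_rot: [0.452, 0.892, -0.0, -0.0]
force: [-1.3, -0.1, -0.3]
opening: 0.0239
grip_force: 0.7
[-0.001, -0.0, -0.0] [-0.001, -0.0, -0.005]
[-0.001, 0.008, -0.0] [-0.001, -0.0, 0.245]
[-0.003, 0.016, -0.0] [-0.001, -0.0, 0.495]
[-0.005, 0.023, -0.0] [-0.001, 0.0, 0.745]
[-0.009, 0.03, -0.0] [-0.001, 0.0, 0.995]
```

```bash
python3 -m creep '[[[-0.001,0.004,0],[0,0,0.12]],[[-0.001,0.008,0],[0,0,0.25]],[[-0.002,0.012,0],[0,0,0.38]],[[-0.003,0.016,0],[0,0,0.5]],[[-0.004,0.02,0],[0,0,0.62]],[[-0.005,0.023,0],[0,0,0.75]],[[-0.007,0.027,0],[0,0,0.88]],[[-0.009,0.03,0],[0,0,1]]]';  python3 -c "
from h import *
orbit(np.arange(92,70,-6))"
```

```text
t: 4.9
eef_pos: [0.5435, 0.187, 0.0565]
tool_rot: [0.667, 0.745, -0.0, -0.0]
force: [-0.9, 1.0, -0.0]
opening: 0.0239
grip_force: 0.7
[-0.0, 0.004, -0.0] [-0.001, -0.001, 0.142]
[-0.001, 0.011, -0.0] [-0.001, -0.001, 0.342]
[-0.002, 0.017, -0.0] [-0.001, -0.001, 0.542]
[-0.004, 0.023, -0.0] [-0.001, -0.0, 0.742]
```

```bash
python3 -m creep '[[[0,0.004,0],[0,0,0.14]],[[-0.001,0.008,0],[0,0,0.24]],[[-0.001,0.011,0],[0,0,0.34]],[[-0.002,0.017,0],[0,0,0.54]],[[-0.003,0.021,0],[0,0,0.68]],[[-0.005,0.0245,0],[0,0,0.79]],[[-0.005,0.0245,0],[0,0,0.79]],[[-0.005,0.0245,0],[0,0,0.79]]]';  python3 -c "
from h import *
stat()
s=shot('side','side2');t=shot('top','top2')
a=cv2.resize(s['image'][170:245,220:320,::-1],None,fx=4,fy=4,interpolation=cv2.INTER_CUBIC)
b=cv2.resize(t['image'][180:255,200:300,::-1],None,fx=4,fy=4,interpolation=cv2.INTER_CUBIC)
cv2.imwrite('pics/m2.png',np.hstack([a,b]))"|head -1
```

```text
t: 5.7
eef_pos: [0.5686, 0.1845, 0.0566]
tool_rot: [0.805, 0.593, 0.0, 0.0]
force: [1.0, -0.4, 0.3]
opening: 0.0241
grip_force: 0.0
5.7 [0.5686 0.1845 0.0566] F [ 1.  -0.4  0.3] open 0.0241 yang -17.2
```

View pics/m2.png

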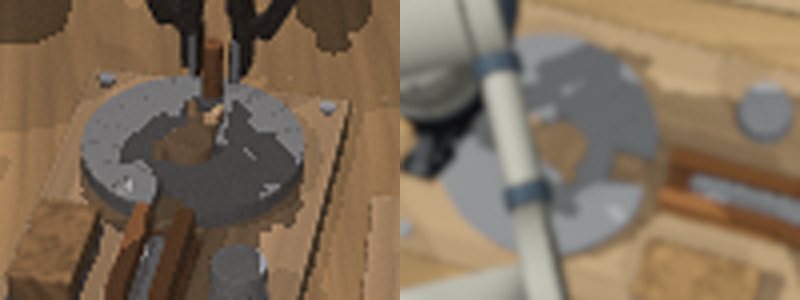

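The slot shows in the top crop as a tan patch centred at about (634,166), and the peg top is at (212,45) in the side crop. I'll compute the angles.

```bash
python3 -c "
from h import *
M=R.from_euler('z',YAW).as_matrix()[:2,:2]
t=lambda u,v,z:px('top2',200+(u-400-1.5)/4,180+(v-1.5)/4,z)[:2]
s=lambda u,v,z:px('side2',220+(u-1.5)/4,170+(v-1.5)/4,z)[:2]
for n,w in dict(slot=t(634,166,.038),slotin=t(614,161,.038),disc=t(548,145,.038),peg=s(212,44,.083),cheek=t(658,172,.05)).items(): f=M.T@(w-AX); print(n,w.round(4),f.round(4),np.degrees(np.arctan2(*f[::-1])).round(1))
d=cv2.imread('pics/top2.png')[180:255,240:290]
cv2.imwrite('pics/z2.png',cv2.convertScaleAbs(cv2.resize(d[20:75],None,fx=12,fy=10,interpolation=cv2.INTER_CUBIC),alpha=1.4))
"
```

```text
slot [0.5353 0.0663] [ 0.0009 -0.0629] -89.2
slotin [0.5387 0.0807] [ 0.0006 -0.0482] -89.3
disc [0.5493 0.1282] [-0.0009  0.0005] 151.4
peg [0.567  0.1865] [0.0019 0.0614] 88.2
cheek [0.5297 0.0487] [-0.0003 -0.0814] -90.2
```

View pics/z2.png

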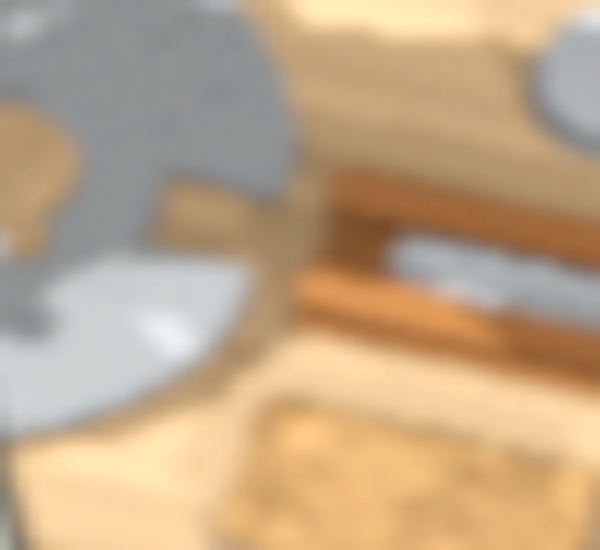

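The slot is in line with the bar to within about 1 mm: slot centre at x=210 is (210,219) and the bar line there is about y=216. I'll open a little, lift and move behind the plate.

```bash
python3 -m creep '[[[0,0,0],[0,0,0]],[[0,0,0],[0,0,0]],[[0,0,-0.02],[0,0,0]],[[0,0,-0.06],[0,0,0]],[[0,0,-0.1],[0,0,0]],[[0,0,-0.1],[0,0,0]]]' 0.4;python3 -c "
from h import *
M=R.from_euler('z',YAW).as_matrix()[:2,:2]
p=AX+M@[0,-.265];print(p);row(*p,.15,np.degrees(YAW))
s=shot('side','side3')" | head -2
```

```text
t: 6.4
eef_pos: [0.5711, 0.1853, 0.1643]
tool_rot: [0.805, 0.593, 0.006, 0.002]
force: [0.1, 0.5, 0.8]
opening: 0.0342
grip_force: 0.0
[ 0.48469475 -0.12932723]
[-0.326, 0.011, 0.012] [0.02, -0.012, -0.1]
```

```bash
python3 -m creep '[[[-0.326,0.011,0],[0,0,-0.1]],[[-0.326,0.011,0],[0,0,-0.1]],[[-0.326,0.011,0],[0,0,-0.1]],[[-0.326,0.011,0],[0,0,-0.1]],[[-0.326,0.011,0],[0,0,-0.1]],[[-0.326,0.011,0],[0,0,-0.1]],[[-0.326,0.011,0],[0,0,-0.1]],[[-0.326,0.011,0],[0,0,-0.1]]]' 0;python3 -m creep '[[[0,0,0],[0,0,0]],[[0,0,0],[0,0,0]],[[0,0,0],[0,0,0]]]'; python3 -c "
from h import *
M=R.from_euler('z',YAW).as_matrix()[:2,:2]
p=AX+M@[0,-.265];row(*p,.038,np.degrees(YAW))
t=shot('top','top3');s=shot('side','side4')
a=cv2.resize(s['image'][165:265,220:300,::-1],None,fx=5,fy=5,interpolation=cv2.INTER_CUBIC)
b=cv2.resize(t['image'][180:280,225:305,::-1],None,fx=5,fy=5,interpolation=cv2.INTER_CUBIC)
cv2.imwrite('pics/m3.png',np.hstack([a,b]))" | head -1
```

```text
t: 7.25
eef_pos: [0.4806, -0.1329, 0.1549]
tool_rot: [0.791, 0.612, -0.001, -0.0]
force: [1.1, 0.1, 0.1]
opening: 0.0
grip_force: 0.0
t: 7.55
eef_pos: [0.4824, -0.1287, 0.156]
tool_rot: [0.789, 0.614, -0.0, -0.0]
force: [0.6, -0.1, -0.1]
opening: -0.0002
grip_force: 0.0
[-0.0, 0.002, 0.118] [-0.001, -0.001, 0.003]
```

View pics/m3.png

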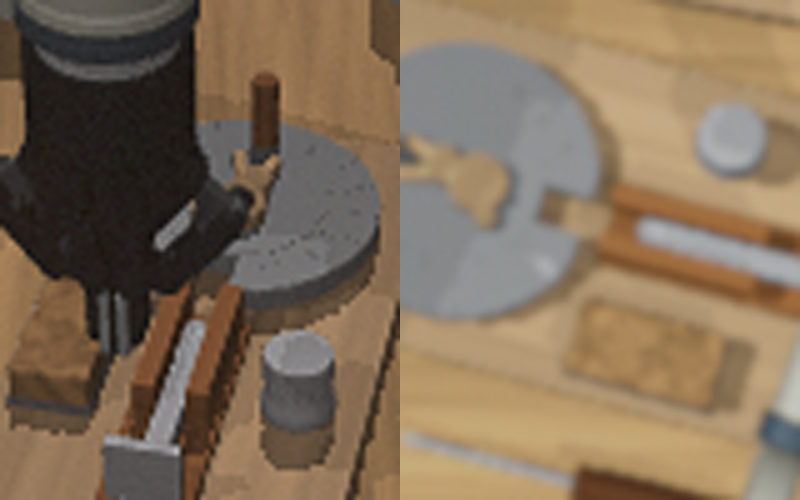

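The top crop shows the slot at (575,207) in line with the channel at (620,220) and the nose at (645,235). Next I'll descend behind the plate.

```bash
python3 -m creep '[[[0,0.002,0.04],[0,0,0]],[[0,0.002,0.08],[0,0,0]],[[0,0.002,0.1],[0,0,0]],[[0,0.002,0.118],[0,0,0]],[[0,0.002,0.118],[0,0,0]],[[0,0.002,0.118],[0,0,0]],[[0,0.002,0.118],[0,0,0]]]'; python3 -c "
from h import *
M=R.from_euler('z',YAW).as_matrix()[:2,:2]
print((M.T@(arm.read_state()['eef_pos'][:2]-AX)).round(4))
p=AX+M@[0,-.197];row(*p,.038,np.degrees(YAW))"
```

```text
t: 8.35
eef_pos: [0.485, -0.1305, 0.04]
tool_rot: [0.789, 0.614, 0.001, 0.001]
force: [0.2, 0.6, -0.5]
opening: 0.0
grip_force: 0.0
[ 0.0006 -0.2661]
[0.069, -0.001, 0.002] [0.005, 0.0, -0.0]
```

Free so far. I'll push most of the way, with about 50 mm of travel over two calls.

```bash
python3 -m creep '[[[0.005,0,0],[0,0,0]],[[0.01,0,0],[0,0,0]],[[0.014,0,0],[0,0,0]],[[0.018,0,0],[0,0,0]],[[0.022,0,0],[0,0,0]],[[0.026,0,0],[0,0,0]],[[0.03,0,0],[0,0,0]],[[0.034,0,0],[0,0,0]]]';python3 -m creep '[[[0.004,0,0],[0,0,0]],[[0.008,0,0],[0,0,0]],[[0.012,0,0],[0,0,0]],[[0.015,0,0],[0,0,0]],[[0.018,0,0],[0,0,0]],[[0.021,0,0],[0,0,0]],[[0.024,0,0],[0,0,0]],[[0.024,0,0],[0,0,0]]]'; python3 -c "
from h import *
M=R.from_euler('z',YAW).as_matrix()[:2,:2]
print((M.T@(arm.read_state()['eef_pos'][:2]-AX)).round(4))"
```

```text
t: 9.15
eef_pos: [0.4926, -0.0976, 0.0386]
tool_rot: [0.79, 0.614, -0.0, 0.0]
force: [-2.3, -4.8, 1.4]
opening: -0.0001
grip_force: 2.1
t: 9.95
eef_pos: [0.4986, -0.0738, 0.0384]
tool_rot: [0.789, 0.614, 0.0, -0.0]
force: [-0.7, -3.3, 2.6]
opening: 0.0007
grip_force: 1.5
[-2.000e-04 -2.078e-01]
```

Steady light force of about 3.5 N, with roughly 11 mm left. I'll take the last stretch slowly.

```bash
python3 -m creep '[[[0.002,0,0],[0,0,0]],[[0.004,0,0],[0,0,0]],[[0.006,0,0],[0,0,0]],[[0.008,0,0],[0,0,0]],[[0.01,0,0],[0,0,0]],[[0.01,0,0],[0,0,0]]]'; python3 -m creep '[[[0.001,0,0],[0,0,0]],[[0.002,0,0],[0,0,0]],[[0.003,0,0],[0,0,0]],[[0.003,0,0],[0,0,0]]]'; python3 -c "
from h import *
M=R.from_euler('z',YAW).as_matrix()[:2,:2]
print((M.T@(arm.read_state()['eef_pos'][:2]-AX)).round(4))"
```

```text
t: 10.55
eef_pos: [0.5009, -0.0644, 0.0383]
tool_rot: [0.79, 0.614, 0.0, -0.0]
force: [-0.8, -4.0, 2.4]
opening: 0.0
grip_force: 1.9
t: 10.95
eef_pos: [0.5014, -0.0625, 0.0383]
tool_rot: [0.79, 0.613, -0.001, 0.0]
force: [-2.0, -7.1, 3.7]
opening: -0.0001
grip_force: 3.7
[-0.0003 -0.1961]
```

Force is rising near the expected stop. I'll press a little more to confirm.

```bash
python3 -m creep '[[[0.001,0,0],[0,0,0]],[[0.002,0,0],[0,0,0]],[[0.002,0,0],[0,0,0]],[[0.002,0,0],[0,0,0]]]'; python3 -m creep '[[[0.001,0,0],[0,0,0]],[[0.002,0,0],[0,0,0]],[[0.002,0,0],[0,0,0]],[[0.002,0,0],[0,0,0]]]'
```

```text
t: 11.35
eef_pos: [0.5014, -0.0624, 0.0384]
tool_rot: [0.79, 0.613, -0.002, 0.001]
force: [-4.0, -13.6, 4.3]
opening: -0.0001
grip_force: 7.1
t: 11.75
eef_pos: [0.5013, -0.0624, 0.0384]
tool_rot: [0.79, 0.613, -0.004, 0.003]
force: [-6.6, -20.3, 5.9]
opening: 0.0
grip_force: 10.7
```

The plate is hard against the stop: no more motion, 20 N. I'll back off, lift and look.

```bash
python3 -m creep '[[[-0.01,0,0],[0,0,0]],[[-0.025,0,0],[0,0,0]],[[-0.035,0,0],[0,0,0]],[[-0.035,0,0],[0,0,0]],[[-0.035,0,-0.04],[0,0,0]],[[-0.035,0,-0.08],[0,0,0]],[[-0.035,0,-0.12],[0,0,0]],[[-0.1,0,-0.14],[0,0,0]]]'; python3 -m creep '[[[-0.05,0,0],[0,0,0]],[[-0.05,0,0],[0,0,0]],[[-0.05,0,0],[0,0,0]]]'; python3 -c "
from h import *
t=shot('top','top5');s=shot('side','side5')
a=cv2.resize(s['image'][165:265,220:300,::-1],None,fx=5,fy=5,interpolation=cv2.INTER_CUBIC)
b=cv2.resize(t['image'][180:280,225:305,::-1],None,fx=5,fy=5,interpolation=cv2.INTER_CUBIC)
cv2.imwrite('pics/m5.png',np.hstack([a,b]))" >/dev/null
```

```text
t: 12.55
eef_pos: [0.4848, -0.1346, 0.1781]
tool_rot: [0.787, 0.617, 0.003, 0.002]
force: [1.2, -1.1, -0.3]
opening: -0.0001
grip_force: 0.0
t: 12.85
eef_pos: [0.4695, -0.1869, 0.1727]
tool_rot: [0.79, 0.613, 0.0, -0.001]
force: [0.3, -0.4, -1.1]
opening: 0.0
grip_force: 0.0
```

View pics/m5.png

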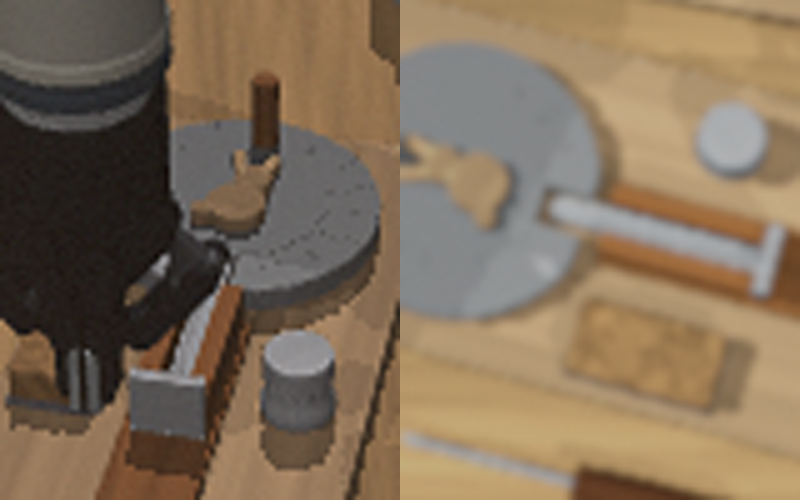

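The nose is inside the slot at (570,207), the plate is against the cheeks at (768,260), and the tin and sander haven't moved. Handing in.

```bash
python3 -c "
from plant import arm
print(arm.sign_off())"
```

```text
the job is handed in; nothing more can be done
None
```

The turntable is locked: I turned the slot to face the bar, pushed the bar home until its plate met the guide, and handed the job in at about 13 s. The last pictures showed the tin and sander where they started; no verdict came back on hand-in.

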